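# Clip the service key onto the bench snap hook

## Task

Pick up the service key that has the closed eye and push its eye down against the sprung gate of the snap hook until the eye's bar is inside, well below the gate, and the gate has snapped shut above it. Still holding the key, give it a light steady tug straight up against the closed gate to check that it holds, then lower it and let go so that it hangs from the hook. Open the gate with the eye and not with the fingers, never force the hook, and leave everything else where it is.

Things in the scene. Friction and masses are not known exactly. Their poses are not given: they have to be found in the camera images.
- key: Service key, 60 to 130 g: upright black grip block 40 (x) x 16 (y) x 45 (z) mm, to be pinched across its 16 mm width; origin at the centre of the grip's underside, z up. A flat level steel eye of 6 mm round wire reaches out from its +x face, to x = 49 mm, 34 mm wide outside; inside it is 22 mm wide (y) and 17 mm long (x = 26 to 43 mm). A key shank (8 mm diameter) reaches to x = -44 mm.
- eye_mark (a point): Point of the grip's frame at x = +46, z = +14 mm: middle of the range in which the eye's far crossbar (6 mm round wire along the key's y) can lie. The eye is firmly clamped in a slot of the grip at a height that differs each time and is not measured: the crossbar's centre is up to 8 mm above or below this point (x and y exact). Feel for it, or look.
- hook: Fixed, rigid steel snap hook on a post. Origin at its foot, z up. A U of 8 mm round bar in the x-z plane, open at the top: spine at x = 0 (14 mm post behind it at x = +15 mm, up to z = 198 mm), nose a prong at x = -34 mm with its round end at z = 196 mm, bottom of the U at x = -17 mm with its upper surface at z = 150 mm. Base plate 100 x 90 x 12 mm. Over 18 N from the held key harms it.
- throat (a point): Middle of the space inside the hook, 22 mm below the closed gate's axis, 17 mm from spine and nose axes; axes as the hook's. The key comes from above, its +x along the hook's +x, grip outside the nose, nose up through the eye, crossbar best 5 mm nearer the nose than this point. A crossbar resting in the U has its centre 15 mm below this point; pulled up against the closed gate, 16 mm above.
- gate: Gate: 6 mm round steel bar, 28 mm long, origin on its hinge at the spine's top (hook x = 0, z = 190 mm), along the hook's -x when shut. Swings only down and inward (to 1.25 rad), springs shut, rigidly stopped at level. Opening it with the eye takes 5 N at first, up to 12 N with friction. A bar pushed down there slips past its end about 20 to 25 mm below the shut gate's axis.
- gate_tip (a point): Free end of the gate, 28 mm from its hinge: 22 mm above the throat point when shut, lower as the gate opens.
- fork_key: Another service key with the same black grip (40 x 16 x 45 mm) but ending in an open two-prong fork instead of an eye; leave alone. Origin: centre of the grip's underside.
- solder_tin: Flat aluminium tin, 38 mm diameter, 28 mm tall, standing between the two keys; leave alone. Origin: centre of its underside.
- screwdriver: Screwdriver with an orange handle, 170 mm long, lying; leave alone. Origin at mid-length on the underside.
- cutters: Side cutters with one black and one yellow handle, about 130 mm long, 16 mm high, lying; leave alone. Origin at the pivot, on the underside.
- spool: Empty white spool, 52 mm diameter, 34 mm tall, standing on end; leave alone. Origin: centre of its underside.
- adapter: Black plastic adapter box, 70 x 45 x 26 mm; leave alone. Origin: centre of its underside.
- jar: Small clear jar with a white lid, 44 mm diameter, 50 mm tall; leave alone. Origin: centre of its underside.
Mind the look-alikes: they are no part of the job. What is shaped like the key but red is not meant. What is shaped like the hook but red is not meant.

How it is judged (in metres and radians):
On the way, in this order (a step that is already met when the one before it is completed fails the run):
1. the eye's crossbar is inside the hook, well below the gate, and the gate has snapped shut above it (x of eye_mark in the frame of throat between -0.016 and 0.016 m and y of eye_mark in the frame of throat between -0.014 and 0.014 m and z of eye_mark in the frame of throat between -0.03 and 0.006 m and z of gate_tip in the frame of throat above 0.019 m), for 0.1 s.
2. held by the gripper, the key is tugged up against the closed gate with 3 N or more for a quarter of a second (x of eye_mark in the frame of throat between -0.016 and 0.016 m and y of eye_mark in the frame of throat between -0.014 and 0.014 m and z of eye_mark in the frame of throat between -0.03 and 0.027 m and z of gate_tip in the frame of throat above 0.019 m and contact force between key and gate above 3 N and contact force between the fingers and key above 1 N), for 0.25 s.
At the end, for the whole second after the job is handed in: The key hangs at rest, released, over 50 mm off the table: eye mark within 28 mm of the throat point in the hook's x, 14 mm in y, from 30 mm below to 20 mm above it; gate shut, its end within 3 mm of level; key under 0.03 m/s and 0.4 rad/s (x of eye_mark in the frame of throat between -0.028 and 0.028 m and y of eye_mark in the frame of throat between -0.014 and 0.014 m and z of eye_mark in the frame of throat between -0.03 and 0.02 m and z of gate_tip in the frame of throat above 0.019 m and linear speed of key below 0.03 m/s and angular speed of key below 0.4 rad/s and height (world z) of key above 0.05 m and contact force between the fingers and key below 0.1 N); the robot touches nothing.
It fails at once if while the gripper holds it, the key presses on the hook or its gate with more than 18 N (contact force between key and hook above 18 N and contact force between the fingers and key above 1 N).
It fails at once if the fingers push on the gate (over 1 N) (contact force between the fingers and gate above 1 N).
It fails at once if any of the seven bystanders (fork key, tin, screwdriver, cutters, spool, adapter, jar) is moved by more than 25 mm (distance of any of fork_key, solder_tin, screwdriver, cutters, spool, adapter, jar from where it was at the start of the episode above 0.025 m).
It also fails if it takes over 54 s, if anything falls off the work surface, if the arm or the gripper's body presses on something with over 40 N, if the wrist force passes 120 N, or if a joint passes its speed limit or range.

## Robot

A 6-joint arm with a two-finger parallel gripper is mounted at the origin on the work surface. World frame = base frame: x ahead of the robot, y to its left, z up, the work surface at z = 0. Lengths are in m, angles in degrees, forces in N, time in s.
With the tool pointing down it reaches from about 0.4 to 0.825 m from the base axis. Payload 7 kg.
Tool frame: the origin (TCP) lies midway between the tips of the shut fingers; the grasp point (between the pads) lies 19 mm behind it; z points along the fingers, y is the line along which they close (so a half turn about z gives the same grasp; the last joint's range is limited). The gripper opens to 88 mm and grips with 3 to 60 N. Pads are 19 mm wide; open, the fingers measure 130 mm over their backs; the gripper's body (78 mm by 193 mm) begins 47 mm behind the grasp point.
Start: joints at [-60.04, 20.546, 0.682, 0, -70.136, -16.507], TCP at [0.157, -0.656, 0.227] pointing down, gripper open.
Joint ranges: [-176.03, 176.03], [-82.01, 121.73], [-58.28, 71.71], [-173.87, 95.51], [-174.79, -0.11], [-173.66, 173.66]. Speed limits (degrees/s): [136.94, 136.94, 172.46, 180, 180, 180].

## Interface

Orientations are given as [roll, pitch, yaw] about the fixed x, y, z axes, in that order (R = Rz(yaw) Ry(pitch) Rx(roll)).
In Python, from plant import ctrl, viewer, close_job gives the robot as it stands. The module is installed in compiled form; this text tells all that it offers.
- The arm moves only by the tool step_arm, never from a script. Its argument "moves" is a list that holds one entry, the list of rows, each a list of 5 numbers: the shift along the world's x, y, z in cm, then the turn about the world's z in rad, then the finger opening in cm, from 0 to 8.76. In form: [[[tx, ty, tz, twist, grip], ...]]. A call has 1 to 10 rows; each row shifts and turns the commanded pose from where the row before left it; what a row does not reach is not made up. A row lasts 1/10 s, in which the tool goes at most 50 mm and 8.59 degrees, less where a joint would pass 70% of its speed; a pose out of reach is approached as far as the arm can. A call with a gripper value outside its range is refused whole. The fingers move at their own pace and stop on an object; the grip force is fixed at half the most. Time passes only in rows, so rows that do not move let the fingers close. It gives the time, the measured TCP pose, the force, the opening and the grip force at its end, in the units of the state.
- ctrl.get_obs(): the state, without advancing time (a new reading comes with each control period).
- viewer.snapshot(name): name is "side" or "top" or "wrist"; returns (picture, depth): 420x560x3 uint8, blue, green, red; 420x560 float32, m along the optical axis (not along the pixel's ray), 0 where there is no reading.
- viewer.camera_info(name): a dict with "camera_matrix" (3x3 intrinsics, pixels), "eye" and "orientation" of the camera in the world. Camera axes: x right, y down, z forward; pixel columns grow to the right and rows downward; lengths in m; the calibration is good to about 2 mm. A picture is of the moment at which its call begins: read the wrist's pose just before it. camera_info takes no time and is no camera call; for the wrist camera it gives the pose at the moment of the call.
- close_job(): hands the job in; it is judged then, once.
The state is a dict: "clock": time; "joint_pos": joint angles; "qvel": joint speeds; "tau": joint torques, N m; "tool_pos": TCP position; "orientation": TCP orientation; "force": force on the tool from outside, world axes, zero at the start; "moment": the same for the moment, N m; "opening": finger opening in m; "gripper_force": force on a finger pad.
Only numpy, scipy, OpenCV 4.12 (cv2) and the standard library are available. Lean on these libraries where they do the work, as an engineer would, in place of code of your own. Each camera call takes 0.05 s, during which the arm holds its last target. There are 200 camera calls.

## Working session

There is one attempt and no reset: what is moved stays moved. The work goes in short steps, Python scripts to look and compute and a tool call to move; the robot and the scene stay as the last step left them, time stands still between calls to the robot, and variables do not carry over. Pictures are saved under pics/ and viewed, at most 10 in all, crops included, and the job is handed in when it is done.

Besides the shell and the picture viewer there is one more tool, called as name(argument=value, ...) on one line, values as JSON. step_arm: Moves the arm, as the interface text tells. Its arguments: {"type":"object","properties":{"moves":{"type":"array","items":{"type":"array","items":{"type":"array","items":{"type":"number"}}}}},"required":["moves"]}

```bash
mkdir -p pics; cat > h.py <<'E'
import numpy as np, cv2
from plant import ctrl, viewer, close_job
def snap(n,tag):
    im,d=viewer.snapshot(n); ci=viewer.camera_info(n)
    cv2.imwrite(f'pics/{tag}.png',im); np.savez(f'{tag}.npz',im=im,d=d,K=ci['camera_matrix'],e=ci['eye'],o=np.array(ci['orientation']))
    return im,d,ci
def load(tag): return np.load(f'{tag}.npz')
def rot(o):
    from scipy.spatial.transform import Rotation as R
    o=np.array(o); 
    return o if o.shape==(3,3) else R.from_euler('xyz',o,degrees=True).as_matrix()
def pt(z,u,v,d=None):
    d=z['d'][int(round(v)),int(round(u))] if d is None else d
    K=z['K']; return rot(z['o'])@(d*np.array([(u-K[0,2])/K[0,0],(v-K[1,2])/K[1,1],1]))+z['e']
def atz(z,u,v,h):
    a=pt(z,u,v,1.)-z['e']; return z['e']+a*(h-z['e'][2])/a[2]
def pix(z,p):
    c=rot(z['o']).T@(np.array(p)-z['e']); K=z['K']; return K[0,0]*c[0]/c[2]+K[0,2],K[1,1]*c[1]/c[2]+K[1,2]
E
python3 - <<'E'
from h import *
a,_,c=snap('top','top0'); b,_,c2=snap('side','side0')
print(c,c2,ctrl.get_obs())
E
```

```text
{'camera_matrix': array([[508.45561065,   0.        , 281.67758727],
       [  0.        , 508.45561065, 208.27270906],
       [  0.        ,   0.        ,   1.        ]]), 'eye': array([ 0.3704968 , -0.00221001,  1.24460181]), 'orientation': array([-1.67707207e+02,  7.49929120e-02, -8.66110322e+01])} {'camera_matrix': array([[463.60669481,   0.        , 280.11556188],
       [  0.        , 463.60669481, 215.72471632],
       [  0.        ,   0.        ,   1.        ]]), 'eye': array([0.16363593, 0.70456211, 0.84913394]), 'orientation': array([-1.30258433e+02,  8.78642207e-03, -1.47060251e+02])} {'clock': 0.1, 'joint_pos': array([-6.00401069e+01,  2.05859131e+01,  6.41085253e-01, -1.75768776e-02,
       -7.01366131e+01, -1.65065965e+01]), 'qvel': array([-0.06891088, -0.06376384,  0.12845214,  0.01456876, -0.06996849,
        0.04236777]), 'tau': array([-1.08100619e-03, -5.84166133e+01,  2.93748933e+01,  7.01544553e+00,
        1.01290934e-02, -6.95118842e-05]), 'tool_pos': array([ 0.15691461, -0.65607128,  0.22574856]), 'orientation': array([ 1.79917220e+02, -7.29801133e-03, -1.66552682e+02]), 'force': array([ 0.57001931, -0.7783772 ,  0.7768    ]), 'moment': array([ 0.01081623, -0.00989838,  0.06011987]), 'gripper_force': 0.0, 'opening': 0.08751320432569536}
```

View pics/top0.png

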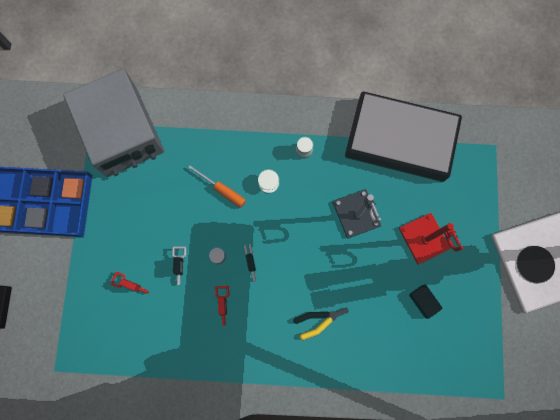

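View pics/side0.png

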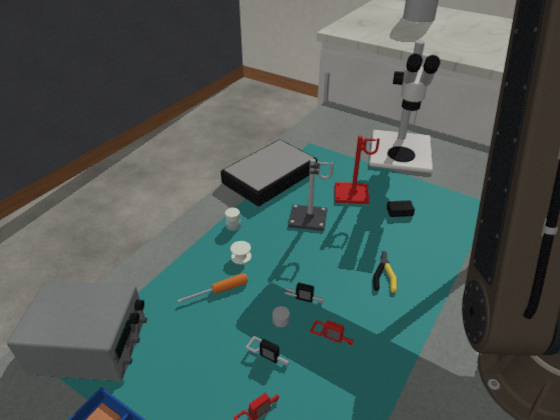

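In the top view, four things could be taken for the key. Black at (178,265) has what looks like a closed eye at (180,252). Black at (251,262) looks like the fork. Red ones are at (222,303) and (130,284). The grey hook is at (360,212) and the red look-alike hook at (430,238). Next, one close composite crop to check.

```bash
python3 - <<'E'
from h import *
a=load('top0')['im'];b=load('side0')['im']
f=lambda m,x,y,w,h,W,H:cv2.resize(m[y:y+h,x:x+w],(W,H),interpolation=cv2.INTER_CUBIC)
top=np.hstack([f(a,160,235,50,55,400,300)[:, :],f(a,325,180,66,66,400,300)])
top=np.hstack([f(a,160,238,60,45,400,300),f(a,325,182,80,60,400,300)])
bot=np.hstack([f(b,235,330,60,45,400,300),f(b,280,275,60,45,400,300)])
cv2.imwrite('pics/c1.png',np.vstack([top,bot]))
E
```

```text
(no output)
```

View pics/c1.png

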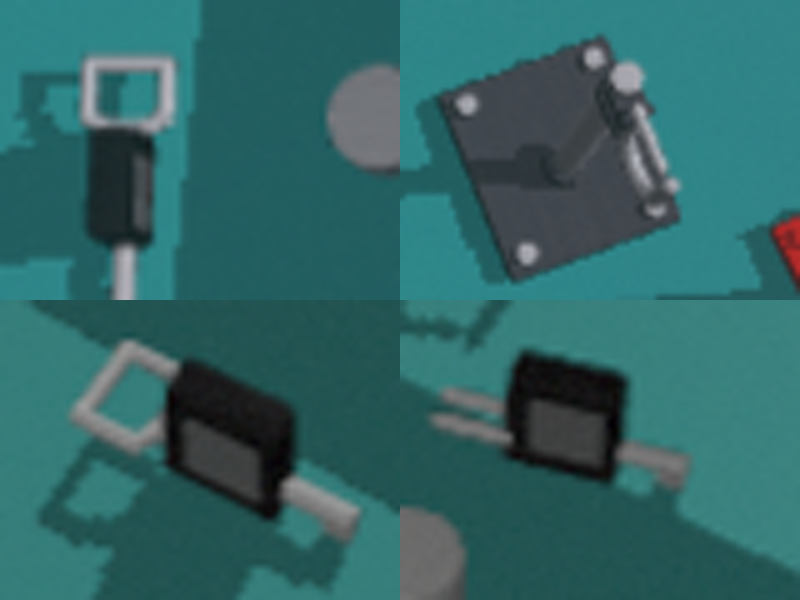

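Top crop: the closed-eye key has its grip top at about (176.7,266.2) and eye bar at (179,247). The fork key at (251,262) has two open prongs. The hook post top is at (362,197) and its nose near (379,219). I'll measure these now.

```bash
python3 - <<'E'
from h import *
np.set_printoptions(precision=4,suppress=True)
t=load('top0');s=load('side0')
K=lambda x,y:(160+x/6.667,238+y/6.667)
H=lambda x,y:(325+x/5,182+y/5)
print('grip',atz(t,*K(111,188),.045),pt(t,*K(111,188)))
print('eyebar',atz(t,*K(128,62),.014),pt(t,*K(128,62)),pt(t,*K(110,62)))
print('post top',atz(t,*H(626,78),.198) if 0 else atz(t,*H(226,78),.198),pt(t,*H(226,78)))
print('nose',atz(t,*H(272,186),.196),pt(t,*H(272,186)))
for c in [(40,97),(203,37),(280,218),(115,280)]: print('corner',atz(t,*H(*c),.012))
# depth cloud over hook
v,u=np.mgrid[170:250,320:410]
P=np.array([pt(t,a,b) for a,b in zip(u.ravel(),v.ravel())])
m=(P[:,2]>.14)&(P[:,2]<.22);print(m.sum());print(P[m])
print(ctrl.get_obs()['clock'])
E
```

```text
grip [0.4773 0.2537 0.045 ] [0.4774 0.2538 0.0442]
eyebar [0.5262 0.2588 0.014 ] [0.5253 0.2572 0.0214] [0.5248 0.2635 0.0224]
post top [ 0.6322 -0.173   0.198 ] [ 0.6322 -0.173   0.1978]
nose [ 0.5871 -0.1936  0.196 ] [ 0.5875 -0.1939  0.1942]
corner [ 0.6635 -0.1112  0.012 ]
corner [ 0.6991 -0.1914  0.012 ]
corner [ 0.6093 -0.2314  0.012 ]
corner [ 0.5737 -0.1513  0.012 ]
234
[[ 0.6374 -0.1681  0.1988]
 [ 0.6373 -0.1701  0.1994]
 [ 0.6377 -0.1724  0.1984]
 [ 0.6379 -0.1745  0.1979]
 [ 0.6382 -0.1767  0.1976]
 [ 0.6354 -0.1662  0.1975]
 [ 0.6352 -0.1682  0.1986]
 [ 0.6356 -0.1705  0.1974]
 [ 0.6365 -0.173   0.1945]
 [ 0.6363 -0.175   0.1957]
 [ 0.636  -0.1768  0.1977]
 [ 0.6358 -0.1658  0.1868]
 [ 0.6325 -0.1658  0.2003]
 [ 0.6322 -0.1677  0.2018]
 [ 0.633  -0.1702  0.1994]
 [ 0.6332 -0.1724  0.1988]
 [ 0.6336 -0.1747  0.1978]
 [ 0.6338 -0.1768  0.1975]
 [ 0.6344 -0.1643  0.1828]
 [ 0.6322 -0.165   0.1923]
 [ 0.6297 -0.1655  0.2027]
 [ 0.6317 -0.1687  0.1955]
 [ 0.6315 -0.1707  0.1964]
 [ 0.6314 -0.1726  0.1976]
 [ 0.6314 -0.1747  0.1978]
 [ 0.6318 -0.177   0.1968]
 [ 0.6328 -0.1648
[... 4903 characters left out ...]
872 -0.1945  0.1982]
 [ 0.5938 -0.1858  0.1502]
 [ 0.5926 -0.1869  0.1569]
 [ 0.5921 -0.1885  0.1602]
 [ 0.5892 -0.1881  0.175 ]
 [ 0.5869 -0.1882  0.1866]
 [ 0.5856 -0.1891  0.1935]
 [ 0.585  -0.1905  0.1972]
 [ 0.5858 -0.1932  0.1938]
 [ 0.5904 -0.1869  0.1569]
 [ 0.5888 -0.1876  0.1657]
 [ 0.587  -0.1881  0.1752]
 [ 0.5858 -0.1891  0.1817]
 [ 0.5852 -0.1906  0.185 ]
 [ 0.5848 -0.1922  0.1877]
 [ 0.5849 -0.1943  0.1879]
 [ 0.5888 -0.1875  0.154 ]
 [ 0.587  -0.188   0.1635]
 [ 0.5863 -0.1894  0.1678]
 [ 0.5843 -0.1897  0.1783]
 [ 0.5836 -0.1912  0.1821]
 [ 0.5851 -0.1945  0.1756]
 [ 0.5866 -0.1897  0.1542]
 [ 0.5849 -0.1902  0.1636]
 [ 0.584  -0.1915  0.1686]
 [ 0.5851 -0.1945  0.1639]]
0.1
```

Both checks agree. Post top to nose measures 48.8 mm against the 49 mm expected, so the hook's origin is about (0.618,-0.1775) with yaw about 24°. The key is at about (0.477,0.254) with yaw about 5°. I'll move over the key to look with the wrist camera.

step_arm(moves=[[[2.93,3.56,0.7,-0.014,8.76],[2.93,3.56,0.7,-0.014,8.76],[2.93,3.56,0.7,-0.014,8.76],[2.93,3.56,0.7,-0.014,8.76],[2.93,3.56,0.7,-0.014,8.76],[2.93,3.56,0.7,-0.014,8.76],[2.93,3.56,0.7,-0.014,8.76],[2.93,3.56,0.7,-0.014,8.76],[2.93,3.56,0.7,-0.014,8.76],[2.93,3.56,0.7,-0.014,8.76]]])

```text
clock: 1.1
tool_pos: [0.4507, -0.2987, 0.2968]
orientation: [180.0, -0.0, -174.6]
force: [0.2, -0.1, -0.1]
opening: 0.0871
gripper_force: 0.0
```

step_arm(moves=[[[0,5,-0.5,0,8.76],[0,5,-0.5,0,8.76],[0,5,-0.5,0,8.76],[0,5,-0.5,0,8.76],[0,5,-0.5,0,8.76],[0,5,-0.5,0,8.76],[0.5,5,-0.5,0,8.76],[0.5,5,-0.5,0,8.76],[1,4.5,-1,0,8.76],[1,3,-1,0,8.76]]])

```text
clock: 2.1
tool_pos: [0.4798, 0.175, 0.2365]
orientation: [180.0, 0.0, -174.5]
force: [0.1, -0.1, 0.2]
opening: 0.0877
gripper_force: 0.0
```

```bash
python3 - <<'E'
from h import *
o=ctrl.get_obs();print(o['clock'],o['tool_pos'],o['orientation'],o['joint_pos'],o['force'])
im,d,c=snap('wrist','w1');print(c)
z=load('w1');print(pix(z,(.4773,.2537,.045)),pix(z,(.523,.258,.019)))
E
```

```text
2.1 [0.47975898 0.17500208 0.23654708] [ 1.79967504e+02  2.86888232e-02 -1.74450491e+02] [ 4.20932898e+01  4.52743614e+00 -1.88438616e+01 -9.83514913e-03
 -6.65863043e+01 -1.26539868e+02] [ 0.14692076 -0.1490885   0.19144021]
{'camera_matrix': array([[334.15356901,   0.        , 280.66160299],
       [  0.        , 334.15356901, 207.52425672],
       [  0.        ,   0.        ,   1.        ]]), 'eye': array([0.41242947, 0.17137883, 0.39362033]), 'orientation': array([1.65041925e+02, 7.65375747e-02, 9.55528517e+01])}
(np.float64(352.22800185694024), np.float64(188.83161139544143)) (np.float64(345.3942964627515), np.float64(222.64164414975141))
```

View pics/w1.png

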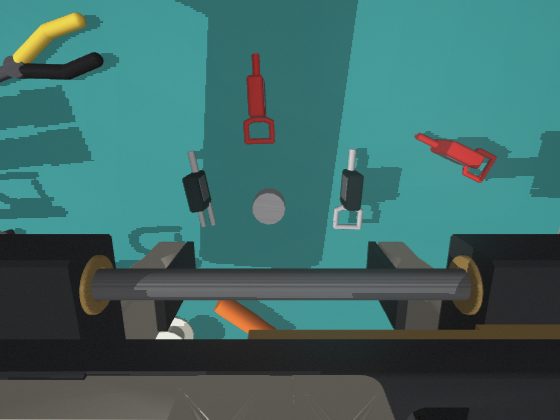

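Wrist view: the closed-eye key is at (352,189) with its eye at (347,218). The fork key is at (197,190), the tin at (268,207), and the red ones at (256,100) and (465,155). I'll go nearer.

step_arm(moves=[[[0.2,2,-2,0,8.76],[0.2,2,-2,0,8.76],[0.2,2,-2,0,8.76],[0.1,1.9,-2,0,8.76],[0,0,0,0,8.76]]])

```text
clock: 2.65
tool_pos: [0.4856, 0.2515, 0.1536]
orientation: [-179.8, -0.2, -174.5]
force: [0.4, -1.0, -0.3]
opening: 0.0875
gripper_force: 0.0
```

```bash
python3 - <<'E'
from h import *
im,d,c=snap('wrist','w2')
z=load('w2');u,v=pix(z,(.495,.2545,.03));print(c['eye'],u,v)
x,y=int(u)-40,int(v)-30;print(x,y)
cv2.imwrite('pics/c2.png',cv2.resize(im[max(y,0):max(y,0)+75,x:x+80],(800,600),interpolation=cv2.INTER_CUBIC)if 0 else cv2.resize(im[max(y-15,0):max(y-15,0)+75,x-10:x+90],(800,600),interpolation=cv2.INTER_CUBIC));print(x-10,max(y-15,0))
E
```

```text
[0.4179277  0.24542963 0.31457499] 283.6693004359861 209.76347547978432
243 179
233 164
```

View pics/c2.png

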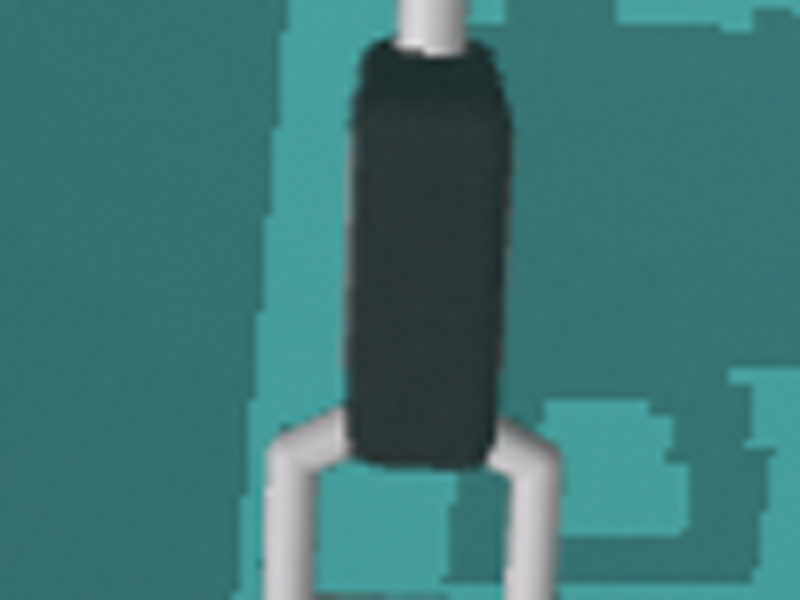

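The crop shows the closed eye. The grip's top edges are centred at (433,105) and (422,465), and the eye's arms at (291,520) and (533,520). I'll compute the pose from these.

```bash
python3 - <<'E'
from h import *
np.set_printoptions(precision=4,suppress=True)
z=load('w2');C=lambda x,y:(233+x/8,164+y/8)
a=atz(z,*C(433,105),.045);b=atz(z,*C(422,465),.045);print(a,b,(a+b)/2,np.linalg.norm(a-b),np.degrees(np.arctan2(*(b-a)[1::-1])))
v=b-a
for zz in (.012,.016,.02,.024): print(zz,np.linalg.norm(atz(z,*C(291,520),zz)-atz(z,*C(533,520),zz)), (atz(z,*C(291,520),zz)+atz(z,*C(533,520),zz))/2)
for c in (291,533): print([round(pt(z,*C(c,y))[2],4) for y in (480,496,512,528,544,560,576,590)])
# far bar: mask bright pixels in side view using depth
m=z['im'].min(2)>140
vv,uu=np.where(m[215:250,255:315]);P=np.array([pt(z,u+255,v+215) for u,v in zip(uu,vv)])
print(len(P)); print(P[P[:,0]>P[:,0].max()-.009][::4])
g=np.median([pt(z,*C(x,y))[2] for x in (400,440) for y in (200,300,400)]);print('top',g)
t=np.median([pt(z,*C(x,y))[2] for x in (100,650) for y in (200,250,300)]);print('table',t)
E
```

```text
[0.4632 0.2541 0.045 ] [0.5015 0.2568 0.045 ] [0.4824 0.2555 0.045 ] 0.0384014206051756 4.022780472048592
0.012 0.028829827550298944 [0.5187 0.2577 0.012 ]
0.016 0.028448701175988106 [0.5174 0.2576 0.016 ]
0.02 0.02806757480167734 [0.516  0.2574 0.02  ]
0.024 0.027686448427366478 [0.5147 0.2572 0.024 ]
[np.float64(0.0256), np.float64(0.0248), np.float64(0.0252), np.float64(0.0252), np.float64(0.025), np.float64(0.0255), np.float64(0.0251), np.float64(0.0253)]
[np.float64(0.024), np.float64(0.0248), np.float64(0.0258), np.float64(0.0256), np.float64(0.0255), np.float64(0.0254), np.float64(0.0244), np.float64(0.0244)]
410
[[0.5223 0.2409 0.0235]
 [0.5215 0.2445 0.0248]
 [0.5224 0.2437 0.0251]
 [0.5238 0.2429 0.0242]
 [0.5217 0.2695 0.0231]
 [0.5243 0.243  0.0255]
 [0.5222 0.2695 0.0243]
 [0.5259 0.2412 0.0245]
 [0.5253 0.2449 0.025 ]
 [0.5232 0.2715 0.0237]
 [0.5267 0.2431 0.0244]
 [0.5264 0.2468 0.0241]
 [0.5262 0.2505 0.0239]
 [0.5259 0.2542 0.0237]
 [0.5249 0.2578 0.0253]
 [0.5256 0.2616 0.0226]
 [0.524  0.2707 0.0243]
 [0.5278 0.2423 0.0241]
 [0.5273 0.246  0.0246]
 [0.5268 0.2496 0.025 ]
 [0.5268 0.2533 0.024 ]
 [0.5265 0.257  0.0239]
 [0.5261 0.2607 0.024 ]
 [0.5256 0.2643 0.0243]
 [0.5249 0.2679 0.0252]
 [0.5248 0.2717 0.0246]
 [0.5286 0.2433 0.0245]
 [0.5281 0.247  0.025 ]
 [0.5276 0.2506 0.0251]
 [0.5278 0.2543 0.0238]
 [0.5265 0.2579 0.0263]
 [0.5267 0.2617 0.0248]
 [0.5263 0.2653 0.025 ]
 [0.5251 0.2688 0.0272]
 [0.5256 0.2726 0.025 ]
 [0.5292 0.2452 0.0251]
 [0.5291 0.2489 0.0244]
 [0.5283 0.2525 0.0256]
 [0.5284 0.2563 0.0244]
 [0.5278 0.2599 0.0249]
 [0.5281 0.2637 0.0233]
 [0.5274 0.2673 0.0241]
 [0.5268 0.2709 0.0249]
 [0.5304 0.2462 0.0243]
 [0.5301 0.2499 0.0241]
 [0.5295 0.2536 0.0247]
 [0.5297 0.2573 0.0231]
 [0.5291 0.261  0.024 ]
 [0.5287 0.2647 0.0239]
 [0.5277 0.2682 0.0255]
 [0.5274 0.2719 0.0255]]
top 0.04771822916067758
table 0.0035477911165759657
```

The wrist depth reads about 3 mm high, since the table reads 3.5 mm. Corrected, the crossbar is at about 18.5 mm in the key frame, matching the top view. The key is at about (0.480,0.254) with yaw 5°. I'll descend with the fingers part-open to clear the tin, then grasp about 7 mm towards the eye to shorten the lever.

step_arm(moves=[[[0.15,0.3,-1.5,0,4.5],[0,0,-2,0,4.5],[0,0,-2,0,4.5],[0,0,-2,0,4.5],[0,0,-2,0,4.5],[0,0,-2,0,4.5],[0,0,-1.5,0,4.5],[0,0,-1.0,0,4.5],[0,0,-0.4,0,4.5],[0,0,0,0,4.5]]])

```text
clock: 3.7
tool_pos: [0.4886, 0.2539, 0.013]
orientation: [-180.0, 0.0, -174.6]
force: [0.7, -0.1, 0.3]
opening: 0.0448
gripper_force: 0.0
```

step_arm(moves=[[[0,0,0,0,3],[0,0,0,0,2],[0,0,0,0,1],[0,0,0,0,0.5],[0,0,0,0,0.5],[0,0,0,0,0.5],[0,0,0,0,0.5],[0,0,0,0,0.5]]])

```text
clock: 4.5
tool_pos: [0.4886, 0.2543, 0.0131]
orientation: [180.0, 0.0, -174.6]
force: [-1.7, 1.2, 4.7]
opening: 0.0158
gripper_force: 30.0
```

step_arm(moves=[[[0,0,1,0,0.5],[0,0,2,0,0.5],[0,0,3,0,0.5],[0,0,4,0,0.5],[0,0,4,0,0.5],[0,0,4,0,0.5],[0,0,4,0,0.5],[0,0,4,0,0.5],[0,0,2,0,0.5],[0,0,0,0,0.5]]])

```text
clock: 5.5
tool_pos: [0.4893, 0.2546, 0.2968]
orientation: [179.8, 0.3, -174.6]
force: [-0.0, 0.1, -1.9]
opening: 0.0158
gripper_force: 30.0
```

```bash
python3 - <<'E'
from h import *
np.set_printoptions(precision=4,suppress=True)
o=ctrl.get_obs();print(o['clock'],o['tool_pos'],o['orientation'],o['force'],o['opening'])
im,d,c=snap('wrist','w3');z=load('w3')
p=o['tool_pos'];print(c['eye'],pix(z,p))
u,v=map(int,pix(z,p));v=min(max(v,40),375);cr=cv2.resize(im[v-60:v+30,u-60:u+60],(800,600),interpolation=cv2.INTER_CUBIC);print(u-60,v-60)
cv2.imwrite('pics/c3.png',cr)
E
```

```text
5.5 [0.4893 0.2546 0.2968] [ 179.8045    0.2795 -174.562 ] [-0.0367  0.1333 -1.8634] 0.015826746353030306
[0.4196 0.248  0.4535] (np.float64(280.37172191953493), np.float64(260.0586629822213))
220 200
```

View pics/c3.png

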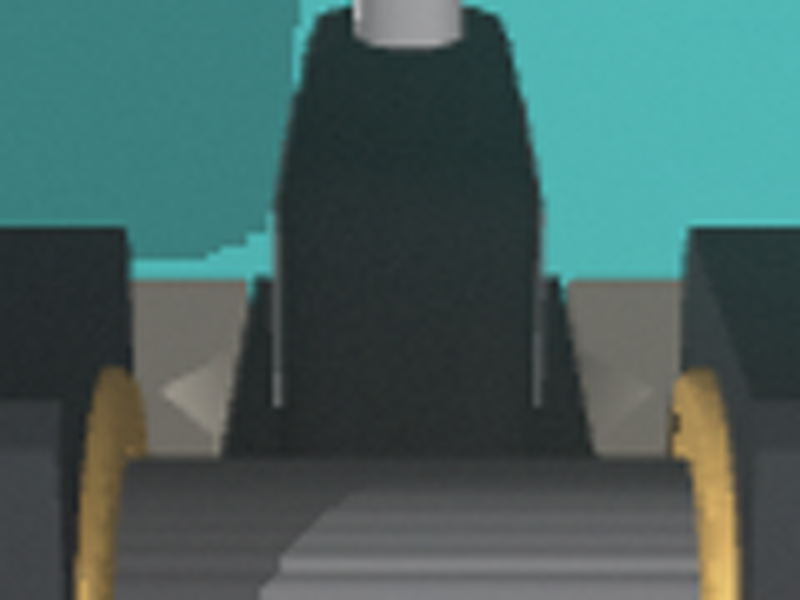

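step_arm(moves=[[[0.3,-4.3,0,0.032,0.5],[0.74,-4.6,0,0.032,0.5],[0.74,-4.6,0,0.032,0.5],[0.74,-4.6,0,0.032,0.5],[0.74,-4.6,0,0.033,0.5],[0.74,-4.6,0,0.033,0.5],[0.74,-4.6,0,0.033,0.5],[0.74,-4.6,0,0.033,0.5],[0.74,-4.6,0,0.032,0.5],[0.8,-4.3,0,0.032,0.5]]])

```text
clock: 6.55
tool_pos: [0.5576, -0.2019, 0.2912]
orientation: [179.9, -0.1, -156.0]
force: [0.2, 0.9, -0.7]
opening: 0.016
gripper_force: 30.0
```

step_arm(moves=[[[0,0,-1.5,0,0.5],[0,0,-2,0,0.5],[0,0,-2,0,0.5],[0,0,-1,0,0.5],[0,0,0,0,0.5]]])

```text
clock: 7.05
tool_pos: [0.5572, -0.1997, 0.2254]
orientation: [179.9, -0.2, -156.0]
force: [0.1, -0.4, -0.4]
opening: 0.0159
gripper_force: 30.0
```

```bash
python3 - <<'E'
from h import *
np.set_printoptions(precision=4,suppress=True)
z=load('w3');u,v=281.5,230
tc=np.array([.4893,.2546,.2968]);q=atz(z,u,v,tc[2]+.0319);q2=pt(z,u,v);print('rear edge rel tcp',q-tc,q2-tc)
o=ctrl.get_obs();print(o['clock'],o['tool_pos'],o['orientation'],o['force'])
im,d,c=snap('side','s2');im2,_,_=snap('top','t2');s=load('s2');t=load('t2')
u,v=map(int,pix(s,(.6,-.19,.21)));a=im[v-30:v+30,u-40:u+40];print(u-40,v-30)
u,v=map(int,pix(t,(.6,-.19,.21)));b=im2[v-30:v+30,u-40:u+40];print(u-40,v-30)
cv2.imwrite('pics/c4.png',np.hstack([cv2.resize(x,(400,300),interpolation=cv2.INTER_CUBIC) for x in (a,b)]) if 0 else np.vstack([cv2.resize(x,(400,300),interpolation=cv2.INTER_CUBIC) for x in (a,b)]))
E
```

```text
rear edge rel tcp [-0.0269 -0.0021  0.0319] [-0.0265 -0.0021  0.0305]
7.05 [ 0.5572 -0.1997  0.2254] [ 179.8587   -0.229  -156.0163] [ 0.053  -0.4347 -0.4436]
287 125
339 181
```

View pics/c4.png

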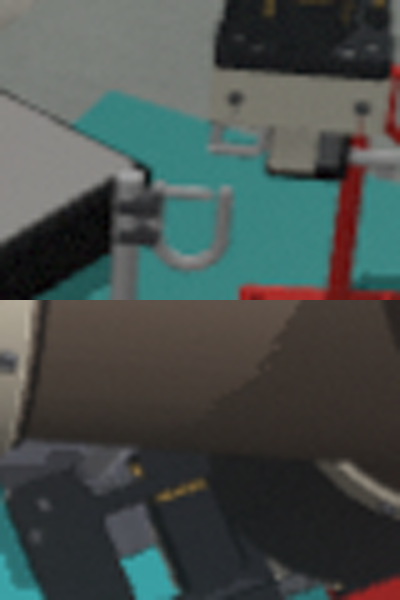

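Side crop: the eye is level, with its outer near corner at (211,149). The nose tip is at (224,188), the gate is shut at (185,190), and the post is at (128,175). The top view is blocked by the arm. I'll work out the offset from the nose in this one image so that calibration bias cancels.

```bash
python3 - <<'E'
from h import *
np.set_printoptions(precision=4,suppress=True)
s=load('s2');C=lambda x,y:(287+x/5,125+y/5)
k=np.radians(24);X=np.array([np.cos(k),np.sin(k)]);Y=np.array([-X[1],X[0]])
ho=np.array([.6183,-.1775]);tcp=np.array([.5572,-.1997])
print('pred nose',[5*a for a in np.array(pix(s,(*(ho-.034*X),.194)))-(287,125)])
print('pred post',[5*a for a in np.array(pix(s,(*(ho+.015*X),.198)))-(287,125)])
for zz in (.2308,.228):
  for x in (.038,): print('pred corner',[5*a for a in np.array(pix(s,(*(tcp+x*X+.014*Y),zz)))-(287,125)], 'far corner',[5*a for a in np.array(pix(s,(*(tcp+x*X-.014*Y),zz)))-(287,125)],'grip bottom +x+y',[5*a for a in np.array(pix(s,(*(tcp+.012*X+.008*Y),zz-.0185)))-(287,125)])
print(pt(s,*C(224,190)),pt(s,*C(212,150)),pt(s,*C(235,150)))
e=atz(s,*C(211,149),.2308)[:2]-.014*Y; print('bar from image',e,'hook frame',(e-ho)@X,(e-ho)@Y)
n=atz(s,*C(224,188),.195)[:2];print('nose hook frame',(n-ho)@X,(n-ho)@Y)
E
```

```text
pred nose [np.float64(225.93746557938687), np.float64(187.2258756880754)]
pred post [np.float64(129.82167322335755), np.float64(172.25457035847754)]
pred corner [np.float64(214.08349000307055), np.float64(143.9874749355974)] far corner [np.float64(218.2668455153305), np.float64(113.8258286902041)] grip bottom +x+y [np.float64(264.8730903133517), np.float64(173.6028499209405)]
pred corner [np.float64(213.68916039117892), np.float64(148.83317567769467)] far corner [np.float64(217.87316636963482), np.float64(118.63036466340816)] grip bottom +x+y [np.float64(264.40351602891496), np.float64(178.34562683829233)]
[ 0.5863 -0.1873  0.1949] [ 0.7391 -0.4858  0.0038] [ 0.5754 -0.1729  0.2303]
bar from image [ 0.591  -0.1794] hook frame -0.025694481711008178 0.009306535820286281
nose hook frame -0.03311745129278339 0.0023647984406863424
```

Predicted and seen pixels agree to about 1 mm. I'll align the bar to hook x = -22 mm, y = 0 and come down in steps.

step_arm(moves=[[[0.64,-0.22,0,0,0.5],[0,0,-0.5,0,0.5],[0,0,-0.5,0,0.5],[0,0,-0.4,0,0.5],[0,0,0,0,0.5],[0,0,0,0,0.5]]])

```text
clock: 7.75
tool_pos: [0.5649, -0.2021, 0.2137]
orientation: [180.0, -0.0, -156.0]
force: [0.4, 0.2, -1.1]
opening: 0.0161
gripper_force: 30.0
```

step_arm(moves=[[[-0.1,0,-0.4,0,0.5],[0,0,-0.4,0,0.5],[0,0,-0.4,0,0.5],[0,0,-0.3,0,0.5],[0,0,0,0,0.5],[0,0,0,0,0.5]]])

```text
clock: 8.35
tool_pos: [0.564, -0.2022, 0.1987]
orientation: [180.0, -0.0, -156.0]
force: [-0.5, 0.7, -1.0]
opening: 0.0163
gripper_force: 30.0
```

step_arm(moves=[[[0,0,-0.2,0,0.5],[0,0,-0.2,0,0.5],[0,0,-0.1,0,0.5],[0,0,0,0,0.5]]])

```text
clock: 8.75
tool_pos: [0.5639, -0.2021, 0.1936]
orientation: [180.0, -0.0, -156.0]
force: [-0.1, -0.2, -0.9]
opening: 0.0158
gripper_force: 30.0
```

step_arm(moves=[[[0,0,-0.15,0,0.5],[0,0,-0.15,0,0.5],[0,0,0,0,0.5]]])

```text
clock: 9.05
tool_pos: [0.5639, -0.2021, 0.1905]
orientation: [180.0, -0.0, -156.0]
force: [-0.1, -0.6, -1.9]
opening: 0.016
gripper_force: 30.0
```

step_arm(moves=[[[0,0,-0.15,0,0.5],[0,0,-0.15,0,0.5],[0,0,0,0,0.5]]])

```text
clock: 9.35
tool_pos: [0.5642, -0.2023, 0.1883]
orientation: [-180.0, 0.0, -156.0]
force: [-1.5, 0.2, 4.0]
opening: 0.0158
gripper_force: 30.0
```

Contact at TCP z of about 0.1885, close to the 0.1905 predicted. I'll check that it is the gate and not the nose.

```bash
python3 - <<'E'
from h import *
im,d,c=snap('side','s3')
cv2.imwrite('pics/c5.png',cv2.resize(im[130:190,290:370],(800,600),interpolation=cv2.INTER_CUBIC))
E
```

```text
(no output)
```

View pics/c5.png

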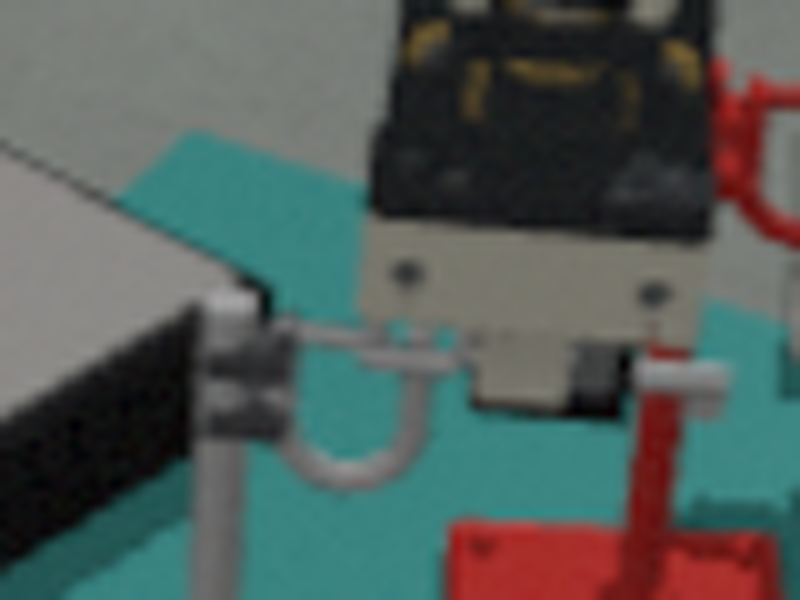

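The nose passes up through the eye, the bar rests on the gate (340,335), and the key is level. Now I'll push down slowly.

step_arm(moves=[[[0,0,-0.15,0,0.5],[0,0,-0.15,0,0.5],[0,0,-0.15,0,0.5],[0,0,0,0,0.5]]])

```text
clock: 9.8
tool_pos: [0.5642, -0.2022, 0.1833]
orientation: [-180.0, 0.0, -156.0]
force: [-2.3, -1.2, 5.5]
opening: 0.0158
gripper_force: 30.0
```

step_arm(moves=[[[0,0,-0.15,0,0.5],[0,0,-0.15,0,0.5],[0,0,-0.15,0,0.5],[0,0,0,0,0.5]]])

```text
clock: 10.2
tool_pos: [0.5647, -0.2021, 0.1791]
orientation: [-180.0, 0.1, -156.0]
force: [-1.2, -0.7, 5.6]
opening: 0.016
gripper_force: 30.0
```

step_arm(moves=[[[0,0,-0.15,0,0.5],[0,0,-0.15,0,0.5],[0,0,-0.15,0,0.5],[0,0,0,0,0.5]]])

```text
clock: 10.6
tool_pos: [0.5646, -0.2023, 0.1747]
orientation: [-179.9, 0.1, -156.0]
force: [-0.9, -1.5, 5.4]
opening: 0.0157
gripper_force: 30.0
```

step_arm(moves=[[[0,0,-0.15,0,0.5],[0,0,-0.15,0,0.5],[0,0,-0.15,0,0.5],[0,0,0,0,0.5]]])

```text
clock: 11.0
tool_pos: [0.5638, -0.2025, 0.1697]
orientation: [-180.0, -0.0, -156.0]
force: [-2.8, -2.7, 3.1]
opening: 0.0154
gripper_force: 30.0
```

step_arm(moves=[[[0,0,-0.15,0,0.5],[0,0,-0.15,0,0.5],[0,0,-0.15,0,0.5],[0,0,0,0,0.5]]])

```text
clock: 11.4
tool_pos: [0.5639, -0.2017, 0.1642]
orientation: [179.9, -0.0, -156.0]
force: [0.7, 0.3, -1.2]
opening: 0.0158
gripper_force: 30.0
```

step_arm(moves=[[[0,0,-0.15,0,0.5],[0,0,-0.15,0,0.5],[0,0,-0.15,0,0.5],[0,0,-0.15,0,0.5],[0,0,0,0,0.5],[0,0,0,0,0.5]]])

```text
clock: 12.0
tool_pos: [0.564, -0.2021, 0.1593]
orientation: [180.0, -0.0, -156.0]
force: [-0.6, -0.2, -1.3]
opening: 0.0161
gripper_force: 30.0
```

```bash
python3 - <<'E'
from h import *
im,d,c=snap('side','s4')
cv2.imwrite('pics/c6.png',cv2.resize(im[130:190,290:370],(800,600),interpolation=cv2.INTER_CUBIC))
E
```

```text
(no output)
```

View pics/c6.png

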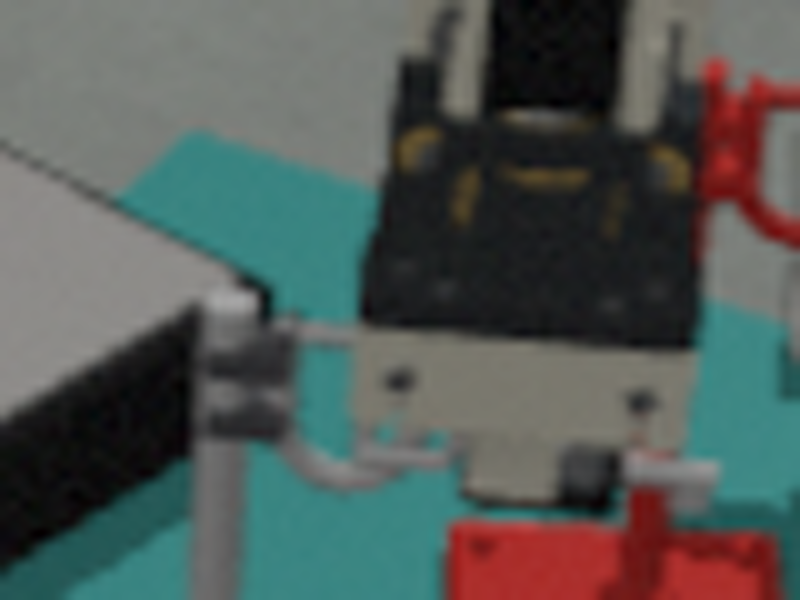

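The gate is level again at (320,335) and the bar is below it at about (385,455). Lower slightly for margin, then tug up gently. Contact should come near TCP z of 0.1765.

step_arm(moves=[[[0,0,-0.2,0,0.5],[0,0,-0.1,0,0.5],[0,0,0,0,0.5],[0,0,0,0,0.5],[0,0,0.3,0,0.5],[0,0,0.3,0,0.5],[0,0,0.3,0,0.5],[0,0,0.3,0,0.5],[0,0,0.2,0,0.5],[0,0,0,0,0.5]]])

```text
clock: 13.05
tool_pos: [0.5642, -0.2022, 0.1708]
orientation: [-180.0, 0.0, -156.0]
force: [0.0, -0.0, -1.4]
opening: 0.0156
gripper_force: 30.0
```

step_arm(moves=[[[0,0,0.15,0,0.5],[0,0,0.1,0,0.5],[0,0,0,0,0.5]]])

```text
clock: 13.35
tool_pos: [0.5641, -0.2021, 0.1729]
orientation: [-180.0, 0.0, -156.0]
force: [-0.3, 1.3, -1.4]
opening: 0.0157
gripper_force: 30.0
```

step_arm(moves=[[[0,0,0.1,0,0.5],[0,0,0.1,0,0.5],[0,0,0,0,0.5]]])

```text
clock: 13.65
tool_pos: [0.5641, -0.2022, 0.175]
orientation: [-180.0, 0.0, -156.0]
force: [-0.1, -0.2, -0.6]
opening: 0.0155
gripper_force: 30.0
```

step_arm(moves=[[[0,0,0.1,0,0.5],[0,0,0,0,0.5]]])

```text
clock: 13.85
tool_pos: [0.5641, -0.2022, 0.1759]
orientation: [-180.0, 0.0, -156.0]
force: [0.6, -0.7, -1.8]
opening: 0.0157
gripper_force: 30.0
```

step_arm(moves=[[[0,0,0.05,0,0.5],[0,0,0.05,0,0.5],[0,0,0,0,0.5]]])

```text
clock: 14.15
tool_pos: [0.5641, -0.2021, 0.1769]
orientation: [-180.0, 0.0, -156.0]
force: [-0.2, -0.5, -0.6]
opening: 0.0157
gripper_force: 30.0
```

step_arm(moves=[[[0,0,0.05,0,0.5],[0,0,0,0,0.5],[0,0,0,0,0.5]]])

```text
clock: 14.45
tool_pos: [0.564, -0.2021, 0.1773]
orientation: [180.0, -0.0, -156.0]
force: [-0.3, -0.2, -1.3]
opening: 0.016
gripper_force: 30.0
```

step_arm(moves=[[[0,0,0.05,0,0.5],[0,0,0,0,0.5]]])

```text
clock: 14.65
tool_pos: [0.564, -0.2021, 0.1779]
orientation: [-180.0, 0.0, -156.0]
force: [0.1, -0.5, -0.2]
opening: 0.0157
gripper_force: 30.0
```

step_arm(moves=[[[0,0,0.05,0,0.5],[0,0,0,0,0.5]]])

```text
clock: 14.85
tool_pos: [0.564, -0.2021, 0.1783]
orientation: [180.0, -0.0, -156.0]
force: [-0.1, -0.7, -1.5]
opening: 0.0161
gripper_force: 30.0
```

step_arm(moves=[[[0,0,0.05,0,0.5],[0,0,0,0,0.5]]])

```text
clock: 15.05
tool_pos: [0.5639, -0.2021, 0.1786]
orientation: [180.0, -0.0, -156.0]
force: [1.5, 0.1, -3.5]
opening: 0.0158
gripper_force: 30.0
```

step_arm(moves=[[[0,0,0.04,0,0.5],[0,0,0,0,0.5],[0,0,0,0,0.5]]])

```text
clock: 15.35
tool_pos: [0.5639, -0.202, 0.1789]
orientation: [180.0, -0.0, -156.0]
force: [1.5, -1.1, -6.4]
opening: 0.0156
gripper_force: 30.0
```

step_arm(moves=[[[0,0,0.02,0,0.5],[0,0,0,0,0.5],[0,0,0,0,0.5],[0,0,0,0,0.5],[0,0,0,0,0.5]]])

```text
clock: 15.85
tool_pos: [0.5639, -0.2021, 0.1792]
orientation: [180.0, -0.0, -156.0]
force: [0.7, -0.5, -8.4]
opening: 0.0157
gripper_force: 30.0
```

The tug reading was −6.4 to −8.4 N, about 5.5 to 7.5 N net, for over half a second. Now I'll lower it onto the U (contact near TCP z of 0.148).

step_arm(moves=[[[0,0,-0.3,0,0.5],[0,0,-0.4,0,0.5],[0,0,-0.4,0,0.5],[0,0,-0.4,0,0.5],[0,0,-0.4,0,0.5],[0,0,-0.4,0,0.5],[0,0,-0.3,0,0.5],[0,0,-0.1,0,0.5],[0,0,0,0,0.5]]])

```text
clock: 16.75
tool_pos: [0.564, -0.2022, 0.1522]
orientation: [180.0, -0.0, -156.0]
force: [0.3, 0.1, -0.9]
opening: 0.0162
gripper_force: 30.0
```

step_arm(moves=[[[0,0,-0.1,0,0.5],[0,0,0,0,0.5]]])

```text
clock: 16.95
tool_pos: [0.5641, -0.2021, 0.1514]
orientation: [-180.0, 0.0, -156.0]
force: [0.1, -0.5, -1.9]
opening: 0.0159
gripper_force: 30.0
```

step_arm(moves=[[[0,0,-0.05,0,0.5],[0,0,0,0,0.5]]])

```text
clock: 17.15
tool_pos: [0.5641, -0.2021, 0.151]
orientation: [-180.0, 0.0, -156.0]
force: [1.3, -0.1, -0.5]
opening: 0.0159
gripper_force: 30.0
```

step_arm(moves=[[[0,0,-0.07,0,0.5],[0,0,0,0,0.5]]])

```text
clock: 17.35
tool_pos: [0.564, -0.2021, 0.1502]
orientation: [180.0, -0.0, -156.0]
force: [0.2, -0.9, -1.1]
opening: 0.0159
gripper_force: 30.0
```

step_arm(moves=[[[0,0,-0.07,0,0.5],[0,0,0,0,0.5]]])

```text
clock: 17.55
tool_pos: [0.564, -0.2021, 0.1494]
orientation: [180.0, -0.0, -156.0]
force: [0.0, 1.1, -1.7]
opening: 0.0158
gripper_force: 30.0
```

step_arm(moves=[[[0,0,-0.07,0,0.5],[0,0,0,0,0.5]]])

```text
clock: 17.75
tool_pos: [0.564, -0.2021, 0.1488]
orientation: [-180.0, 0.0, -156.0]
force: [0.2, 0.2, -1.2]
opening: 0.0162
gripper_force: 30.0
```

step_arm(moves=[[[0,0,-0.05,0,0.5],[0,0,0,0,2.5],[0,0,0,0,4],[0,0,0,0,6],[0,0,0,0,6],[0,0,0,0,6],[0,0,0,0,6]]])

```text
clock: 18.45
tool_pos: [0.564, -0.2021, 0.1483]
orientation: [-180.0, 0.0, -156.0]
force: [0.6, 0.7, -0.1]
opening: 0.0571
gripper_force: 0.0
```

step_arm(moves=[[[0,0,1,0,6],[0,0,2,0,6],[0,0,3,0,6],[0,0,3,0,6],[-1,0,3,0,6],[-2,0,3,0,6],[-3,0,1,0,6],[-3,0,0,0,6],[0,0,0,0,6],[0,0,0,0,6]]])

```text
clock: 19.45
tool_pos: [0.4738, -0.2023, 0.3097]
orientation: [-179.9, 0.1, -156.0]
force: [0.8, -0.4, 0.1]
opening: 0.06
gripper_force: 0.0
```

```bash
python3 - <<'E'
from h import *
np.set_printoptions(precision=3,suppress=True)
a,_,_=snap('side','s5')
for i in range(3): b,_,_=snap('side','s6')
print('motion',cv2.absdiff(a,b)[130:220,290:380].max())
t,_,_=snap('top','t5');t0=load('top0')['im']
print('bystander diff', [(n,float(cv2.absdiff(t,t0)[y-12:y+12,x-12:x+12].mean())) for n,x,y in (('fork',251,262),('tin',217,256),('sd',220,188),('cut',320,320),('spool',268,181),('jar',305,147),('adapt',426,301))])
print(ctrl.get_obs()['clock'])
cv2.imwrite('pics/c7.png',cv2.resize(b[130:205,290:390],(800,600),interpolation=cv2.INTER_CUBIC))
E
```

```text
motion 29
bystander diff [('fork', 35.85358796296296), ('tin', 14.252314814814815), ('sd', 15.183449074074074), ('cut', 48.85300925925926), ('spool', 83.97280092592592), ('jar', 18.208912037037038), ('adapt', 6.381944444444445)]
19.7
```

View pics/c7.png

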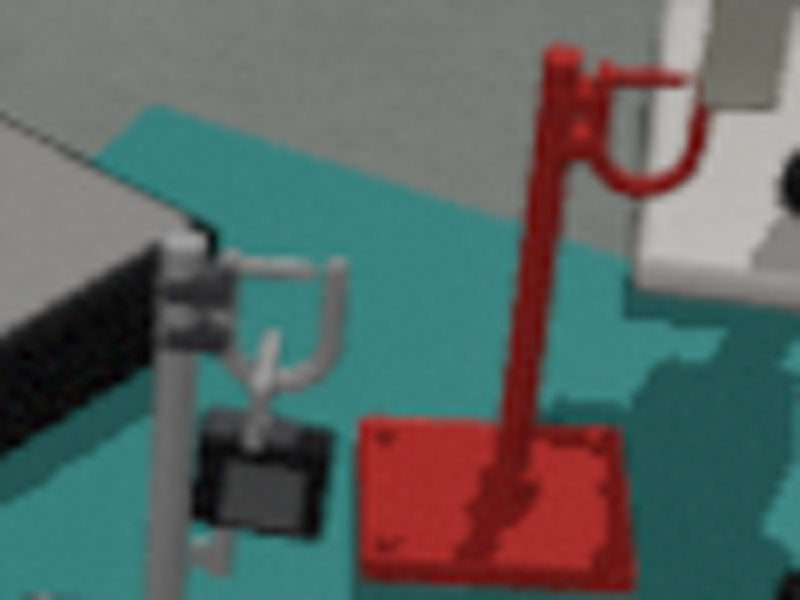

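The key hangs from the U at (265,375), with the gate shut at (275,268). It may still be swinging, so I'll wait.

step_arm(moves=[[[0,0,0,0,6],[0,0,0,0,6],[0,0,0,0,6],[0,0,0,0,6],[0,0,0,0,6],[0,0,0,0,6],[0,0,0,0,6],[0,0,0,0,6],[0,0,0,0,6],[0,0,0,0,6]]])

```text
clock: 20.7
tool_pos: [0.474, -0.2021, 0.3083]
orientation: [180.0, -0.0, -156.0]
force: [-0.6, 0.4, -0.0]
opening: 0.06
gripper_force: 0.0
```

step_arm(moves=[[[0,0,0,0,6],[0,0,0,0,6],[0,0,0,0,6],[0,0,0,0,6],[0,0,0,0,6],[0,0,0,0,6],[0,0,0,0,6],[0,0,0,0,6],[0,0,0,0,6],[0,0,0,0,6]]])

```text
clock: 21.7
tool_pos: [0.474, -0.2021, 0.3083]
orientation: [180.0, -0.0, -156.0]
force: [-0.2, 0.0, 0.3]
opening: 0.0598
gripper_force: 0.0
```

step_arm(moves=[[[0,0,0,0,6],[0,0,0,0,6],[0,0,0,0,6],[0,0,0,0,6],[0,0,0,0,6],[0,0,0,0,6],[0,0,0,0,6],[0,0,0,0,6],[0,0,0,0,6],[0,0,0,0,6]]])

```text
clock: 22.7
tool_pos: [0.474, -0.2021, 0.3083]
orientation: [-180.0, -0.0, -156.0]
force: [-0.0, 1.5, 0.2]
opening: 0.0602
gripper_force: 0.0
```

```bash
python3 - <<'E'
from h import *
s=[snap('side','s7')[0] for i in range(12)]
print([int((cv2.absdiff(s[0],x)[175:200,305:335].max(2)>35).sum()) for x in s[1:]],[int(cv2.absdiff(s[0],x)[175:200,305:335].max()) for x in s[1:]],'ref',[int(cv2.absdiff(s[0],x)[135:165,350:375].max()) for x in s[1:]])
s5=load('s5')['im'];print(int((cv2.absdiff(s[-1],s5)[160:205,305:335].max(2)>35).sum()),ctrl.get_obs()['clock'])
E
```

```text
[0, 0, 0, 0, 0, 0, 0, 0, 0, 0, 0] [15, 15, 14, 13, 17, 17, 14, 14, 15, 14, 14] ref [13, 10, 10, 10, 10, 13, 11, 10, 11, 10, 12]
0 23.3
```

The key is still: frame-to-frame differences are at noise level. I'll hand it in.

```bash
python3 -c "
from plant import close_job
print(close_job())"
```

```text
the job is handed in; nothing more can be done
None
```

The closed-eye key was pushed through the gate, tugged up with about 5.5–7.5 N net, and released; it hangs still with the gate shut, handed in at about 23 s (the hand-in returned no verdict, and the bystanders' positions were not checked clearly at the end).

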